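# Clear the offcut and ease the sagging bolt of the offcut-pen gate

## Robot

A 6-joint arm with a two-finger parallel gripper is mounted at the origin on the work surface. World frame = base frame: x ahead of the robot, y to its left, z up, the work surface at z = 0. Lengths are in mm, angles in rad, forces in N, time in s.
With the tool pointing down it reaches from about 275 to 750 mm from the base axis. Payload 10.2 kg.
Tool frame: the origin (TCP) lies between the finger pads; the fingertips stand 17 mm ahead of it and the grasp point (between the pads) lies 2 mm behind it; z points along the fingers, y is the line along which they close (so a half turn about z gives the same grasp; the last joint's range is limited). The gripper opens to 85 mm and grips with 20 to 120 N. Pads are 22 mm wide; open, the fingers measure 114 mm over their backs; the gripper's body (76 mm by 85 mm) begins 54 mm behind the grasp point. The pads swing forward as they close: fully open they stand 13 mm farther back than shut.
Start: joints at [0.967, 0.313, 1.498, -0, 1.331, -0.223], TCP at [195.136, 487.394, 248.294] pointing down, gripper open.
Joint ranges: [-2.94, 2.94], [-0.97, 2.17], [0.19, 2.56], [-1.23, 4.37], [0.02, 3.11], [-2.88, 2.88]. Speed limits (rad/s): [2.39, 2.39, 3.01, 3.14, 3.14, 3.14].

## Interface

Orientations are given as a unit quaternion [w, x, y, z].
In Python, from rig import * gives the robot as it stands.
- The arm moves only by the tool step_arm, never from a script. Its argument "commands" is text: rows parted by semicolons, each of 7 numbers parted by spaces: the opening, from 0 (shut) to 1 (fully open), then the shift along the tool's x, y, z in cm, then the turn, a rotation vector about the tool's x, y, z in rad. In form: hand x y z rx ry rz; .... A call has 1 to 20 rows; each row is the pose to reach, as a shift and turn from the pose commanded when the call began, along the tool's axes at that moment; what a row does not reach only later rows make up. A row lasts 1/12 s, in which the tool goes at most 41.7 mm and 7.16 degrees, less where a joint would pass 70% of its speed; a pose out of reach is approached as far as the arm can. A call with a gripper value outside its range is refused whole. The fingers move at their own pace and stop on an object; "newtons" is the grip in N (left out, the last holds). Time passes only in rows, so rows that repeat a pose let the fingers close. It gives the time, the measured TCP pose, the force, the opening and the grip force at its end, in the units of the state.
- sense(): the state, without advancing time (a new reading comes with each control period).
- capture(name): name is "scene" or "top" or "wrist"; returns the picture (420x560x3 uint8, red, green, blue); there is no depth.
- camera_model(name): a dict with "mtx" (3x3 intrinsics, pixels), "k1" (the pictures are not rectified: a ray, as slopes to the right and down, at radius r is drawn at 1 + k1 r^2 times it, then the intrinsics apply), "eye" and "rotation" of the camera in the world. Camera axes: x right, y down, z forward; pixel columns grow to the right and rows downward; lengths in mm; the calibration is good to about 2 mm. A picture is of the moment at which its call begins: read the wrist's pose just before it. camera_model takes no time and is no camera call; for the wrist camera it gives the pose at the moment of the call.
- finish_job(): hands the job in; it is judged then, once.
Trained networks look in the newest picture that a camera, given by its name, has taken for a name from the list of things; names that differ only in an ending like _2 or _b are one class to them, and where a whole thing is asked for, a point or a joint stands for the part that bears it (a point fixed in the world has none). Each returns a list of dicts, best first, with "score" (0 to 1); they miss things now and then, are a little off and sometimes report something else, mostly with a low value. They report only what shows in the picture. A call takes as long as a camera call. They do not tell look-alikes from the thing itself.
- search_frame(camera, label): "rect" ([centre column, centre row, width, height] in pixels, round what is visible of it).
- trace(camera, label): "mask" (420x560 bool, what is visible of it) and "rect" ([centre column, centre row, width, height] in pixels, round what is visible of it).
- spot_point(camera, label): "xy" ([column, row] in pixels: a listed point, or the origin of a listed thing).
The state is a dict: "time_s": time; "joints": joint angles; "dq": joint speeds; "tau": joint torques, N m; "eef_pos": TCP position; "ee_rot": TCP orientation; "force": force on the tool from outside, world axes, zero at the start; "wrist_torque": the same for the moment, N m; "grip_width": opening from 0.0 (shut) to 1.0 (fully open); "grip_force": force on a finger pad.
Only numpy, scipy, OpenCV 4.12 (cv2) and the standard library are available. Lean on these libraries where they do the work, as an engineer would, in place of code of your own. Each camera call takes 0.05 s, during which the arm holds its last target. There are 200 camera calls.

## Task

First take the short offcut lying in front of the little gate out of the way: lay it flat and push it square and flush into the corner of the wooden bench fence, its long edge against the long arm and its end against the short arm. Then open the gate: the bolt sags on its last screw and its bent-down nose catches behind the bent-up lip of the keeper, so lift the bolt by its upright handle while you draw it clear, without wrenching it against the keeper. Pull the gate ajar by about 8 cm at its free edge and finish still holding it there by hand, since it swings shut when let go; leave the glue tin, mallet and try square where they are.

Things in the scene. Friction and masses are not known exactly. Their poses are not given: they have to be found in the camera images.
- offcut_mid (a point): Centre (half-way up) of the loose offcut: a pale pine block 42 mm (its x) by 140 mm (its y) by 20 mm high (its z), 60 g, lying flat on the bench in front of the gate.
- fence: Fixed L-shaped dark wooden bench fence, 30 mm high, left of the gate. Origin: inner corner at bench height. The long arm runs 180 mm along the fence's -y, inner face the plane x = 0; the short arm 100 mm along -x, inner face the plane y = 0; both 25 mm thick. The offcut belongs at x < 0, y < 0: flush home its centre is at x = -21, y = -70 mm, its long side along fence y.
- stile: The low pale wooden gate (leaf 280 mm wide, 22 mm thick, 12 to 135 mm above the bench, 0.7 kg) in the front of the offcut pen. Origin: on its upright hinge axis at bench height; y along the leaf to the free edge at y = 280 mm; -x is the front, which carries the bolt and faces the robot; z up. Posts at both sides 140 mm high; the pen reaches 190 mm behind.
- gate (a joint): Opening of the gate in rad, 0 shut, growing as the free edge comes out to the front (towards the robot), i.e. anticlockwise seen from above; 0.29 rad puts the free edge 80 mm out. A spring closes it, about 0.4 N m shut and 0.64 N m at 0.3 rad. Locked while the bolt's nose is in the keeper.
- bolt_handle (a point): Grip point on the upright flat steel handle of the bolt, 17 mm below its top; handle 10 mm thick (gate x), 20 mm wide (gate y), its upper 45 mm standing above the gate's top edge, 26 mm in front of the gate's middle plane. Site y points along the bolt to the nose. It can be pinched from above, one finger in front and one behind.
- bolt (a joint): How far the bolt is drawn back along the gate, m: 0 fully shot, 0.045 fully drawn towards the hinge side (gate -y). At 0.028 and more its nose is clear of the keeper. About 1 N of friction; it stays where it is left.
- barrel (a joint): Rocking of barrel and bolt (0.33 kg together) about the single screw at their hinge-side end, rad: 0 sagged, nose resting on the keeper; grows as the bolt is lifted, stop at 0.22; drops by gravity, to -0.05 when out of the keeper. Screw at gate y = 120 mm, 105 mm above the bench; along the bolt the handle is 115 mm from it when shot, 70 mm when drawn.
- bolt_nose (a point): Middle of the bent-down end of the bolt, a steel block 12 x 14 x 24 mm, 200 mm from the barrel's screw when shot. Its lower part hangs behind the keeper's lip and has to rise 11 mm to pass, which takes about 7 mm of lift at the handle; a handle lift of 10 to 14 mm, kept up while drawing, is right.
- keeper: Fixed bent steel keeper on the front of the post at the gate's free edge: floor under the nose, lip bent up 11 mm at its gate side, cheek in front that stops the gate opening, open on top. Origin: on the bench in the middle of the post, in the gate's middle plane; axes as the shut gate. Keeper 65 to 130 mm above the bench, up to 40 mm in front of that plane.
- glue_tin_c (a point): Bystander: centre of a metal glue tin, 68 mm across, 90 mm tall, upright, standing beyond the fence.
- mallet: Bystander: wooden mallet lying on the bench right of the gate; head 60 x 110 x 60 mm centred at its x = 100 mm, handle along its -x to x = -130 mm; origin on its underside.
- square: Bystander: try square lying left near the robot, dark wooden stock 100 mm along its x and 18 mm high, thin steel blade 150 mm along its y; origin under the stock's centre.
Mind the look-alikes: they are no part of the job. Leave any grey look-alike of the part that bears offcut_mid alone. What is shaped like the fence but yellow is not meant.

How it is judged (in metres and radians):
On the way, in this order (a step that is already met when the one before it is completed fails the run):
1. the offcut lies flat, square and flush in the fence corner (x of offcut_mid in the frame of fence between -0.0245 and -0.0185 m and y of offcut_mid in the frame of fence between -0.0735 and -0.0665 m and height (world z) of offcut_mid below 0.014 m and angle between the y axis of offcut_mid and the y axis of fence, either way round below 0.035 rad), for 0.2 s.
2. the bolt has been drawn clear of the keeper (value of joint bolt above 0.028 m), for 0.1 s.
At the end, for the whole second after the job is handed in: The offcut lies flat in the fence corner, both faces within 3.5 mm of flush and within 0.035 rad of square; the bolt is drawn at least 28 mm; the gate stands still at 0.2 to 0.4 rad (free edge about 55 to 110 mm out), held there by the gripper's fingers on the gate or its bolt (over 1 N) (all of step 1 and value of joint bolt above 0.028 m and value of joint gate between 0.2 and 0.4 rad and velocity of joint gate between -0.08 and 0.08 rad/s and contact force between the fingers and stile above 1 N); the arm keeps its last pose, push and grip.
It fails at once if the bolt is wrenched against the keeper (over 40 N) (contact force between keeper and anything else above 40 N).
It fails at once if the glue tin, mallet or try square is shifted by more than 25 mm (distance of any of glue_tin_c, mallet, square from where it was at the start of the episode above 0.025 m).
It also fails if it takes over 72 s, if anything falls off the work surface, if the arm or the gripper's body presses on something with over 40 N, if the wrist force passes 120 N, or if a joint passes its speed limit or range.

## Working session

There is one attempt and no reset: what is moved stays moved. The work goes in short steps, Python scripts to look and compute and a tool call to move; the robot and the scene stay as the last step left them, time stands still between calls to the robot, and variables do not carry over. Pictures are saved under pics/ and viewed, at most 11 in all, crops included, and the job is handed in when it is done.

Besides the shell and the picture viewer there is one more tool, called after "Emit:" as name(argument=value, ...), one argument or row to a line, values as JSON. step_arm: Moves the arm, as the interface text tells. Its arguments: {"type":"object","properties":{"commands":{"type":"string"},"newtons":{"type":"number"}},"required":["commands"]}

```bash
mkdir -p pics; ls; cat > h.py <<'E'
from rig import *
import numpy as np, cv2
from scipy.spatial.transform import Rotation as R
def ray(m,p):
    K=np.array(m["mtx"]);d=np.array([(p[0]-K[0,2])/K[0,0],(p[1]-K[1,2])/K[1,1]])
    u=d.copy()
    for _ in range(20): u=d/(1+m["k1"]*(u@u))
    v=np.array(m["rotation"])@np.array([u[0],u[1],1.]);return np.array(m["eye"]),v
def atz(m,p,z):
    e,v=ray(m,p);return e+v*(z-e[2])/v[2]
def tri(obs):
    A=np.zeros((3,3));b=np.zeros(3)
    for m,p in obs:
        e,v=ray(m,p);v=v/np.linalg.norm(v);P=np.eye(3)-np.outer(v,v);A+=P;b+=P@e
    return np.linalg.solve(A,b)
def proj(m,X):
    c=np.array(m["rotation"]).T@(np.array(X,float)-m["eye"]);u=c[:2]/c[2];u=u*(1+m["k1"]*(u@u));K=np.array(m["mtx"])
    return [K[0,0]*u[0]+K[0,2],K[1,1]*u[1]+K[1,2]]
def tool():
    s=sense();q=s["ee_rot"];return np.array(s["eef_pos"]),R.from_quat([q[1],q[2],q[3],q[0]])
def shift(X,yaw=None):
    p,r=tool();print("shift cm",(r.inv().apply(np.array(X)-p)/10).round(2))
def save(n,name): 
    im=capture(n);cv2.imwrite("pics/"+name,im[:,:,::-1]);return im
E
python3 - <<'E'
from h import *
s=sense();print(s["time_s"],s["ee_rot"])
a=save("top","t0.png");b=save("scene","s0.png")
cv2.imwrite("pics/both.png",cv2.resize(np.vstack([a,b])[:,:,::-1],None,fx=.714,fy=.714))
T=camera_model("top");S=camera_model("scene");print(T["eye"],S["eye"])
for l in ["offcut_mid","fence","stile","bolt_handle","bolt_nose","keeper","glue_tin_c","mallet","square"]:
    for c,m in(("top",T),("scene",S)):
        for d in spot_point(c,l)[:3]: print(l,c,round(d["score"],2),np.round(d["xy"]),"z0",atz(m,d["xy"],0).round()[:2],"z10",atz(m,d["xy"],10).round()[:2])
E
```

```text
pics
0.0 [-2.65395582e-04  1.89258993e-01  9.81926966e-01 -6.29416828e-04]
[ 248.75499025  109.45575212 1748.19591405] [1145.71205375   79.21790895 1186.28496791]Traceback (most recent call last):
  File "<stdin>", line 8, in <module>
  File "h.py", line 10, in atz
    e,v=ray(m,p);return e+v*(z-e[2])/v[2]
        ~~~^^^^^
  File "h.py", line 8, in ray
    v=np.array(m["rotation"])@np.array([u[0],u[1],1.]);return np.array(m["eye"]),v
      ~~~~~~~~~~~~~~~~~~~~~~~^~~~~~~~~~~~~~~~~~~~~~~~~
ValueError: matmul: Input operand 1 has a mismatch in its core dimension 0, with gufunc signature (n?,k),(k,m?)->(n?,m?) (size 3 is different from 4)
```

View pics/t0.png

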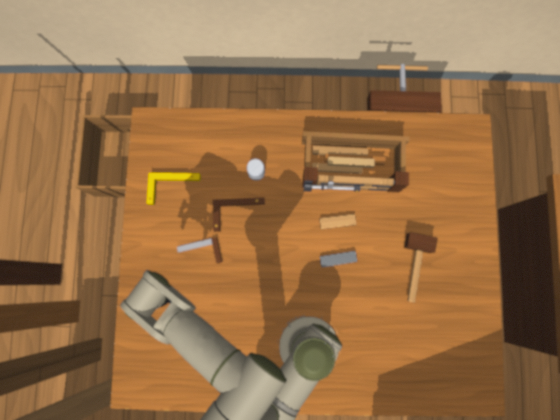

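View pics/s0.png

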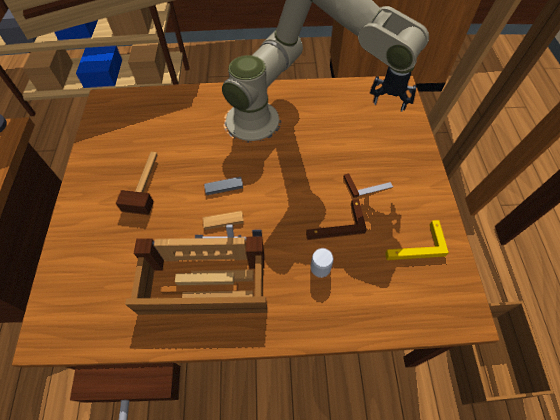

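```bash
python3 - <<'E'
s=open('h.py').read()
s=s.replace('np.array(m["rotation"])@','rot(m)@').replace('np.array(m["rotation"]).T','rot(m).T')
s=s.replace('def ray','def rot(m):\n    q=np.array(m["rotation"]);return R.from_quat(np.roll(q,-1)).as_matrix() if q.size==4 else q\ndef ray',1)
open('h.py','w').write(s)
from h import *
T=camera_model("top");S=camera_model("scene")
for l in ["offcut_mid","fence","stile","bolt_handle","bolt_nose","keeper","glue_tin_c","square"]:
    o={}
    for c,m in(("top",T),("scene",S)):
        L=spot_point(c,l)[:3]
        for d in L: print(l,c,round(d["score"],2),np.round(d["xy"]),"z0",atz(m,d["xy"],0).round()[:2],"z10",atz(m,d["xy"],10).round()[:2])
        if L:o[c]=(m,L[0]["xy"])
    if len(o)==2: print("   tri",tri(o.values()).round())
for l in ["offcut_mid","fence"]:
  for c,m in(("top",T),("scene",S)):
    for d in trace(c,l)[:2]:
        r=cv2.minAreaRect(np.argwhere(d["mask"])[:,::-1].astype(np.float32)); B=cv2.boxPoints(r)
        print(l,c,round(d["score"],2),[atz(m,p,20 if l[0]=="o" else 30)[:2].round().tolist() for p in B])
E
```

```text
offcut_mid top 0.92 [337. 259.] z0 [ 334. -107.] z10 [ 333. -105.]
offcut_mid top 0.79 [337. 219.] z0 [ 490. -109.] z10 [ 488. -107.]
offcut_mid top 0.58 [411. 266.] z0 [ 310. -397.] z10 [ 310. -394.]
offcut_mid scene 0.79 [223. 222.] z0 [ 486. -110.] z10 [ 492. -108.]
offcut_mid scene 0.6 [224. 186.] z0 [ 329. -110.] z10 [ 336. -109.]
   tri [ 346. -144. -252.]
fence top 0.85 [219. 210.] z0 [518. 363.] z10 [517. 361.]
fence top 0.78 [156. 180.] z0 [634. 625.] z10 [632. 622.]
fence top 0.18 [257. 170.] z0 [686. 217.] z10 [683. 216.]
fence scene 0.97 [435. 248.] z0 [629. 621.] z10 [633. 616.]
fence scene 0.6 [356. 227.] z0 [531. 361.] z10 [536. 359.]
   tri [583. 484.  13.]
stile top 0.71 [383. 188.] z0 [ 621. -291.] z10 [ 619. -289.]
stile scene 0.56 [162. 256.] z0 [ 606. -315.] z10 [ 610. -312.]
   tri [ 618. -295.   27.]
bolt_handle top 0.62 [331. 181.] z0 [644. -82.] z10 [642. -81.]
bolt_handle scene 0.56 [229. 226.] z0 [504. -85.] z10 [510. -84.]
   tri [603. -61. 182.]
bolt_nose top 0.64 [304. 187.] z0 [618.  24.] z10 [616.  24.]
bolt_nose top 0.18 [385. 188.] z0 [ 621. -299.] z
[... 322 characters left out ...]
. 357.] z10 [355. 356.]
square scene 0.7 [351. 188.] z0 [368. 367.] z10 [374. 365.]
   tri [358. 365. -15.]
offcut_mid top 0.8 [[490.0, -33.0], [514.0, -176.0], [466.0, -183.0], [443.0, -40.0]]
offcut_mid top 0.72 [[342.0, -36.0], [366.0, -175.0], [323.0, -182.0], [299.0, -43.0]]
offcut_mid scene 0.9 [[327.0, -181.0], [302.0, -48.0], [357.0, -39.0], [381.0, -169.0]]
offcut_mid scene 0.7 [[432.0, -497.0], [141.0, -529.0], [166.0, -380.0], [452.0, -364.0]]
fence top 0.64 [[554.0, 390.0], [569.0, 184.0], [443.0, 174.0], [429.0, 378.0]]
fence top 0.59 [[660.0, 654.0], [664.0, 441.0], [535.0, 434.0], [531.0, 645.0]]
fence scene 0.77 [[468.0, 170.0], [431.0, 384.0], [569.0, 386.0], [601.0, 182.0]]
```

```bash
cat >> h.py <<'E'
def plan(X,yaw):
    "X world mm, yaw = world angle of tool y, tool straight down"
    p,r=tool();c,s=np.cos(yaw),np.sin(yaw)
    Rt=R.from_matrix(np.array([[-s,c,0],[c,s,0],[0,0,-1.]]))
    print("at",p.round(1),"rows pose:",(r.inv().apply(np.array(X)-p)/10).round(2),(r.inv()*Rt).as_rotvec().round(3))
E
python3 - <<'E'
from h import *
W=camera_model("wrist");p,r=tool()
print("cam in tool",r.inv().apply(np.array(W["eye"])-p),r.inv().apply(rot(W)[:,2]), W["mtx"][0])
plan([430,270,260],0.1)
E
```

```text
cam in tool [  77.86510171   -0.67085245 -126.4848582 ] [-0.30232423 -0.00145636  0.95320404] [312.69926358   0.         277.68762085]
at [195.1 487.4 248.3] rows pose: [-29.88 -11.45  -1.17] [-0.    0.    1.09]
```

```bash
python3 - <<'E'
from h import *
plan([480,320,260],0.1)
E
```

```text
at [195.1 487.4 248.3] rows pose: [-32.67  -4.95  -1.17] [-0.    0.    1.09]
```

Emit:
step_arm(
  commands="1 -32.7 -5 -1.2 0 0 1.09;1 -32.7 -5 -1.2 0 0 1.09;1 -32.7 -5 -1.2 0 0 1.09;1 -32.7 -5 -1.2 0 0 1.09;1 -32.7 -5 -1.2 0 0 1.09;1 -32.7 -5 -1.2 0 0 1.09;1 -32.7 -5 -1.2 0 0 1.09;1 -32.7 -5 -1.2 0 0 1.09;1 -32.7 -5 -1.2 0 0 1.09;1 -32.7 -5 -1.2 0 0 1.09;1 -32.7 -5 -1.2 0 0 1.09;1 -32.7 -5 -1.2 0 0 1.09;1 -32.7 -5 -1.2 0 0 1.09;1 -32.7 -5 -1.2 0 0 1.09",
)

```text
time_s: 2.32
eef_pos: [479.4, 320.1, 260.5]
ee_rot: [0.0, 0.67, 0.742, 0.0]
force: [0.4, -0.6, 1.3]
grip_width: 1.001
grip_force: 0.0
```

```bash
python3 - <<'E'
from h import *
print(sense()["force"])
W=camera_model("wrist");save("wrist","w1.png")
np.save("w1.npy",W,allow_pickle=True)
for d in spot_point("wrist","fence")[:2]: print(d["score"],np.round(d["xy"],1),atz(W,d["xy"],0).round(1))
plan([480,-100,260],0.16)
E
```

```text
[ 0.37932906 -0.6175829   1.26951448]
0.98 [326.8 143.1] [534.7 358.5   0. ]
at [479.7 319.9 260.4] rows pose: [-4.177e+01 -4.230e+00  4.000e-02] [ 0.    -0.    -0.058]
```

View pics/w1.png

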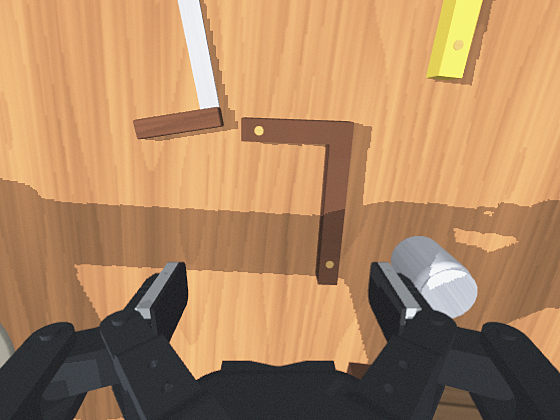

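```bash
cat >> h.py <<'E'
from scipy.optimize import minimize
FENCE=[((0,25),(-180,25),(0,30)),((-100,25),(0,25),(0,30))]
OFFCUT=[((-21,21),(-70,70),(0,20))]
def sil(m,boxes,q,up=4):
    im=np.zeros((420*up,560*up),np.uint8);c,s=np.cos(q[2]),np.sin(q[2])
    for bx in boxes:
        P=[proj(m,[q[0]+c*x-s*y,q[1]+s*x+c*y,z]) for x in bx[0] for y in bx[1] for z in bx[2]]
        h=cv2.convexHull(((np.array(P,np.float32)+.5)*up));cv2.fillConvexPoly(im,np.round(h).astype(np.int32),255)
    return cv2.resize(im,(560,420),interpolation=cv2.INTER_AREA)/255.
def fitsil(m,mask,boxes,q0):
    M=mask.astype(float)
    f=lambda v:np.abs(sil(m,boxes,[v[0],v[1],v[2]/200])-M).sum()
    v0=np.array([q0[0],q0[1],q0[2]*200]);S=np.vstack([v0,v0+[10,0,0],v0+[0,10,0],v0+[0,0,10]])
    r=minimize(f,v0,method="Nelder-Mead",options=dict(initial_simplex=S,xatol=.05,fatol=.5))
    return np.array([r.x[0],r.x[1],r.x[2]/200]),r.fun/M.sum()
E
python3 - <<'E'
from h import *
W=np.load("w1.npy",allow_pickle=True).item()
d=trace("wrist","fence")[0];print(d["score"],d["rect"],d["mask"].sum())
q,e=fitsil(W,d["mask"],FENCE,[532,360,0.07]);print(q,e)
print(proj(W,[q[0],q[1],30]))
E
```

```text
0.95 [297.1, 203.2, 114.0, 171.1] 6048
[5.32623623e+02 3.60852243e+02 6.53617113e-02] 0.02974115572154788
[np.float64(329.22350546374474), np.float64(143.9373735286209)]
```

Emit:
step_arm(
  commands="1 -10 -1 0 0 0 0;1 -20 -2 0 0 0 -0.02;1 -30 -3 0 0 0 -0.04;1 -38 -4 0 0 0 -0.058;1 -38 -4.2 0 0 0 -0.058;1 -38 -4.2 0 0 0 -0.058;1 -38 -4.2 0 0 0 -0.058;1 -38 -4.2 0 0 0 -0.058;1 -38 -4.2 0 0 0 -0.058;1 -38 -4.2 0 0 0 -0.058;1 -38 -4.2 0 0 0 -0.058;1 -38 -4.2 0 0 0 -0.058;1 -38 -4.2 0 0 0 -0.058;1 -38 -4.2 0 0 0 -0.058",
)

```text
time_s: 3.63
eef_pos: [476.3, -61.4, 260.4]
ee_rot: [-0.0, 0.648, 0.761, 0.0]
force: [-0.0, -0.6, -0.1]
grip_width: 0.998
grip_force: 0.0
```

```bash
python3 - <<'E'
from h import *
W=camera_model("wrist");save("wrist","w2.png")
np.save("w2.npy",W,allow_pickle=True)
for l in ["offcut_mid","bolt_handle","bolt_nose","keeper","stile"]:
  for d in spot_point("wrist",l)[:2]: print(l,d["score"],np.round(d["xy"],1),atz(W,d["xy"],10).round(1))
for d in trace("wrist","offcut_mid")[:2]:
  print(d["score"],d["rect"]); print(fitsil(W,d["mask"],OFFCUT,[*atz(W,d["rect"][:2],10)[:2],.166]))
E
```

```text
offcut_mid 0.88 [158.6 191.3] [ 332.7 -110.6   10. ]
offcut_mid 0.75 [277.9 209.4] [ 483.4 -110.3   10. ]
keeper 0.78 [411.7 133.4] [623.7   8.   10. ]
stile 0.82 [343.8 338.4] [ 610.1 -291.2   10. ]
stile 0.62 [277.  203.8] [ 481.  -103.1   10. ]
0.86 [158.1, 189.6, 53.4, 114.3]
(array([ 3.33342194e+02, -1.10185213e+02,  1.72096208e-01]), np.float64(0.03946701134104363))
0.64 [278.2, 205.8, 33.1, 111.7]
(array([ 4.80736238e+02, -1.08535952e+02,  1.44341638e-01]), np.float64(0.032166059769967434))
```

View pics/w2.png

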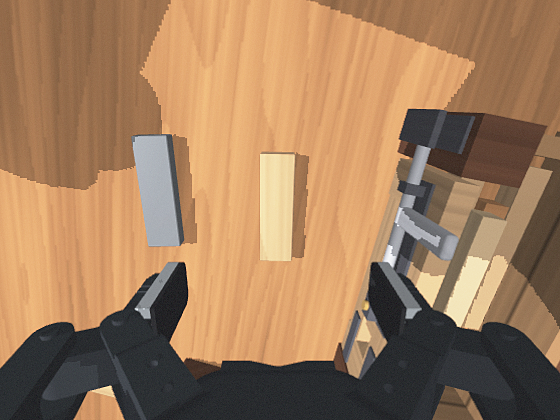

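```bash
python3 - <<'E'
from h import *
plan([481,-108,21],0.144)
E
```

```text
at [476.3 -62.6 260.3] rows pose: [-4.56 -0.25 23.93] [0.    0.    0.014]
```

Emit:
step_arm(
  commands="1 -4.6 -0.2 4 0 0 0.014;1 -4.6 -0.2 8 0 0 0.014;1 -4.6 -0.2 12 0 0 0.014;1 -4.6 -0.2 16 0 0 0.014;1 -4.6 -0.2 20 0 0 0.014;1 -4.6 -0.2 23 0 0 0.014;1 -4.6 -0.2 23.9 0 0 0.014;1 -4.6 -0.2 23.9 0 0 0.014;0 -4.6 -0.2 23.9 0 0 0.014;0 -4.6 -0.2 23.9 0 0 0.014;0 -4.6 -0.2 23.9 0 0 0.014;0 -4.6 -0.2 23.9 0 0 0.014;0 -4.6 -0.2 23.9 0 0 0.014;0 -4.6 -0.2 23.9 0 0 0.014;0 -4.6 -0.2 23.9 0 0 0.014;0 -4.6 -0.2 23.9 0 0 0.014",
  newtons=25,
)

```text
time_s: 5.32
eef_pos: [482.4, -109.0, 23.1]
ee_rot: [0.001, 0.654, 0.756, 0.0]
force: [-1.4, 1.3, 8.3]
grip_width: 0.488
grip_force: 25.0
```

```bash
python3 - <<'E'
from h import *
q=[532.6,360.9,.0654];c,s=np.cos(q[2]),np.sin(q[2])
w=lambda x,y,z:[q[0]+c*x-s*y,q[1]+s*x+c*y,z]
print(sense()["grip_force"]);plan([tool()[0][0],tool()[0][1],100],0.144);print(w(-46,-80,22));plan(w(-46,-80,80),q[2]);plan(w(-46,-80,22),q[2])
E
```

```text
25.01662641763687
at [ 482.4 -109.    23.1] rows pose: [-0.01  0.02 -7.69] [ 0.002  0.002 -0.   ]
[np.float64(491.926610735333), np.float64(278.06476953780555), 22]
at [ 482.4 -109.    23.1] rows pose: [38.15  6.51 -5.74] [0.003 0.002 0.079]
at [ 482.4 -109.    23.1] rows pose: [38.16  6.5   0.06] [0.003 0.002 0.079]
```

Emit:
step_arm(
  commands="0 0 0 -4 0 0 0;0 0 0 -8 0 0 0;0 4 0.7 -8 0 0 0;0 8 1.4 -8 0 0 0.02;0 12 2.1 -8 0 0 0.03;0 16 2.8 -8 0 0 0.04;0 20 3.5 -8 0 0 0.05;0 24 4.2 -8 0 0 0.06;0 28 4.9 -8 0 0 0.07;0 32 5.6 -8 0 0 0.079;0 36 6.2 -8 0 0 0.079;0 38.1 6.5 -8 0 0 0.079;0 38.1 6.5 -8 0 0 0.079;0 38.1 6.5 -8 0 0 0.079;0 38.1 6.5 -8 0 0 0.079;0 38.1 6.5 -5 0 0 0.079;0 38.1 6.5 -2 0 0 0.079;0 38.1 6.5 -0.2 0 0 0.079;0 38.1 6.5 -0.1 0 0 0.079;0 38.1 6.5 0 0 0 0.079",
)

```text
time_s: 6.98
eef_pos: [491.4, 276.5, 21.1]
ee_rot: [-0.0, 0.684, 0.729, -0.0]
force: [0.6, -0.2, -0.3]
grip_width: 0.485
grip_force: 30.3
```

```bash
python3 - <<'E'
from h import *
q=[532.6,360.9,.0654];c,s=np.cos(q[2]),np.sin(q[2])
w=lambda x,y,z:[q[0]+c*x-s*y,q[1]+s*x+c*y,z]
p,_=tool();d=np.array(p[:2])-q[:2];print("TCP in fence",c*d[0]+s*d[1],-s*d[0]+c*d[1]);p=w(-46,-80,22)
plan(w(-46,-80,110),q[2]);plan(w(-110,-80,110),q[2]+np.pi/2)
E
```

```text
TCP in fence -46.644909813571395 -81.52504026692394
at [491.4 276.5  21.1] rows pose: [ 0.15  0.06 -8.89] [-0.001  0.    -0.002]
at [491.4 276.5  21.1] rows pose: [ 0.14 -6.34 -8.89] [-1.000e-03 -0.000e+00 -1.573e+00]
```

Emit:
step_arm(
  commands="1 0 0 0 0 0 0;1 0 0 0 0 0 0;1 0 0 0 0 0 0;1 0 0 0 0 0 0;1 0 0 -3 0 0 0;1 0 0 -6 0 0 0;1 0 -1 -6 0 0 -0.1;1 0 -4.5 -6 0 0 -1.573;1 0 -4.5 -6 0 0 -1.573;1 0 -4.5 -6 0 0 -1.573;1 0 -4.5 -6 0 0 -1.573;1 0 -4.5 -6 0 0 -1.573;1 0 -4.5 -6 0 0 -1.573;1 0 -4.5 -6 0 0 -1.573;1 0 -4.5 -6 0 0 -1.573;1 0 -4.5 -6 0 0 -1.573;1 0 -4.5 -6 0 0 -1.573;1 0 -4.5 -6 0 0 -1.573;1 0 -4.5 -6 0 0 -1.573;1 0 -4.5 -6 0 0 -1.573",
)

```text
time_s: 8.65
eef_pos: [446.5, 274.8, 81.8]
ee_rot: [0.0, -0.035, 0.999, 0.0]
force: [1.6, 0.2, -0.4]
grip_width: 1.005
grip_force: 0.0
```

```bash
cat >> h.py <<'E'
FQ=[532.6,360.9,.0654]
def inF(X): c,s=np.cos(FQ[2]),np.sin(FQ[2]);d=np.array(X[:2])-FQ[:2];return np.array([c*d[0]+s*d[1],-s*d[0]+c*d[1]])
def FW(x,y,z): c,s=np.cos(FQ[2]),np.sin(FQ[2]);return [FQ[0]+c*x-s*y,FQ[1]+s*x+c*y,z]
E
python3 - <<'E'
from h import *
print(inF(tool()[0]))
W=camera_model("wrist");save("wrist","w3.png")
for d in trace("wrist","offcut_mid")[:2]:
  q,e=fitsil(W,d["mask"],OFFCUT,FW(-46,-81,0)[:2]+[.065]);print(d["score"],q,e,inF(q),q[2]-FQ[2])
plan(FW(-92,-80,10),FQ[2]+np.pi/2);plan(FW(-53,-80,10),FQ[2]+np.pi/2)
E
```

```text
[-91.5752846  -80.31144422]
0.86 [4.90954202e+02 2.77907040e+02 6.35481355e-02] 0.13680186275341985 [-46.98063777 -80.09384253] -0.0018518645153366292
at [446.4 274.8  81.7] rows pose: [0.04 0.03 7.17] [ 0.     0.001 -0.002]
at [446.4 274.8  81.7] rows pose: [-3.86  0.03  7.17] [ 0.     0.001 -0.002]
```

View pics/w3.png

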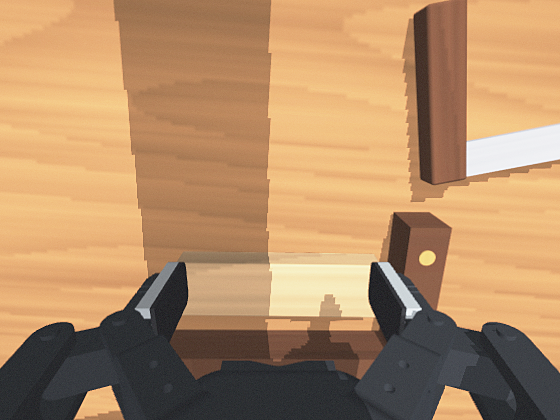

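Emit:
step_arm(
  commands="1 0 0 3.5 0 0 0;1 0 0 6.5 0 0 0;1 0 0 7.1 0 0 0;1 0 0 7.1 0 0 0;1 -1 0 7.1 0 0 0;1 -1.5 0 7.1 0 0 0;1 -2 0 7.1 0 0 0;1 -2.4 0 7.1 0 0 0;1 -2.8 0 7.1 0 0 0;1 -3.2 0 7.1 0 0 0;1 -3.5 0 7.1 0 0 0;1 -3.6 0 7.1 0 0 0;1 -3.7 0 7.1 0 0 0;1 -3.7 0 7.1 0 0 0",
)

```text
time_s: 9.92
eef_pos: [483.3, 277.3, 10.2]
ee_rot: [0.0, -0.034, 0.999, -0.0]
force: [-0.4, -0.2, 0.4]
grip_width: 0.997
grip_force: 0.0
```

```bash
python3 - <<'E'
from h import *
print(inF(tool()[0]),sense()["force"])
E
```

```text
[-54.65585866 -80.15644743] [-0.43760321 -0.21276795  0.41003527]
```

Push a little further until the force rises.

Emit:
step_arm(
  commands="1 -0.1 0 0 0 0 0;1 -0.2 0 0 0 0 0;1 -0.2 0 0 0 0 0",
)

```text
time_s: 10.17
eef_pos: [485.4, 277.5, 10.3]
ee_rot: [0.0, -0.034, 0.999, 0.0]
force: [-0.2, 0.2, 0.2]
grip_width: 0.999
grip_force: 0.0
```

Emit:
step_arm(
  commands="1 -0.1 0 0 0 0 0;1 -0.2 0 0 0 0 0;1 -0.2 0 0 0 0 0",
)

```text
time_s: 10.42
eef_pos: [486.3, 277.6, 10.2]
ee_rot: [-0.001, -0.034, 0.999, -0.0]
force: [-5.0, 0.3, 3.7]
grip_width: 1.002
grip_force: 2.7
```

Emit:
step_arm(
  commands="1 -0.1 0 0 0 0 0;1 -0.2 0 0 0 0 0;1 -0.2 0 0 0 0 0",
)

```text
time_s: 10.67
eef_pos: [486.4, 277.6, 10.1]
ee_rot: [-0.004, -0.034, 0.999, -0.001]
force: [-15.1, -2.0, 12.1]
grip_width: 1.003
grip_force: 7.8
```

Emit:
step_arm(
  commands="1 0.8 0 0 0 0 0;1 1 0 0 0 0 0;1 1 0 -4 0 0 0;0 1 -2 -6 0 0 0;0 0 -6 -6 0 0 0;0 -2 -9 -6 0 0 0;0 -2.9 -10.6 -6 0 0 0;0 -2.9 -10.6 -6 0 0 0;0 -2.9 -10.6 -6 0 0 0;0 -2.9 -10.6 -6 0 0 0;0 -2.9 -10.6 -3 0 0 0;0 -2.9 -10.6 -1.4 0 0 0;0 -2.9 -10.6 -1.4 0 0 0",
  newtons=30,
)

```text
time_s: 11.75
eef_pos: [522.8, 174.8, 21.3]
ee_rot: [-0.003, -0.034, 0.999, -0.0]
force: [0.2, 0.1, -1.0]
grip_width: -0.001
grip_force: 0.0
```

```bash
python3 - <<'E'
from h import *
s=sense();print(inF(tool()[0]),s["force"],s["grip_width"])
W=camera_model("wrist");save("wrist","w4.png")
for d in trace("wrist","offcut_mid")[:1]:
  q,e=fitsil(W,d["mask"],OFFCUT,FW(-21,-80,0)[:2]+[.065]);print(d["score"],q,e,inF(q),q[2]-FQ[2])
E
```

```text
[ -21.96098207 -185.07165159] [ 0.15558566  0.05314419 -0.97474205] -0.0012440594421270646
0.78 [5.17325831e+02 2.79962948e+02 5.42670100e-02] 0.08185461119965735 [-20.53102618 -79.76580431] -0.011132990044973007
```

Emit:
step_arm(
  commands="0 0 0.8 0 0 0 0;0 0 1.4 0 0 0 0;0 0 1.8 0 0 0 0;0 0 2.1 0 0 0 0;0 0 2.4 0 0 0 0;0 0 2.6 0 0 0 0;0 0 2.7 0 0 0 0;0 0 2.8 0 0 0 0;0 0 2.8 0 0 0 0",
)

```text
time_s: 12.6
eef_pos: [523.4, 201.9, 24.3]
ee_rot: [0.0, -0.034, 0.999, 0.0]
force: [0.1, 0.5, -0.1]
grip_width: -0.0
grip_force: 0.0
```

Emit:
step_arm(
  commands="0 0 0.1 0 0 0 0;0 0 0.2 0 0 0 0;0 0 0.2 0 0 0 0",
)

```text
time_s: 12.85
eef_pos: [523.2, 203.9, 24.3]
ee_rot: [-0.0, -0.034, 0.999, 0.0]
force: [1.0, -0.5, 0.2]
grip_width: 0.003
grip_force: 0.2
```

Emit:
step_arm(
  commands="0 0 0.1 0 0 0 0;0 0 0.2 0 0 0 0;0 0 0.2 0 0 0 0",
)

```text
time_s: 13.1
eef_pos: [523.0, 206.0, 24.2]
ee_rot: [-0.0, -0.034, 0.999, 0.0]
force: [-0.2, -0.0, -0.1]
grip_width: 0.003
grip_force: 0.1
```

Emit:
step_arm(
  commands="0 0 0.2 0 0 0 0;0 0 0.3 0 0 0 0;0 0 0.4 0 0 0 0;0 0 0.4 0 0 0 0",
)

```text
time_s: 13.43
eef_pos: [523.0, 207.6, 24.2]
ee_rot: [-0.0, -0.034, 0.999, -0.002]
force: [-0.2, -17.6, 2.7]
grip_width: 0.0
grip_force: 8.4
```

Emit:
step_arm(
  commands="0 0 0.1 0 0 0 0;0 0 0.2 0 0 0 0;0 0 0.2 0 0 0 0",
)

```text
time_s: 13.68
eef_pos: [523.0, 208.0, 24.2]
ee_rot: [-0.001, -0.034, 0.999, -0.003]
force: [-0.0, -29.0, 3.8]
grip_width: -0.001
grip_force: 13.9
```

Emit:
step_arm(
  commands="0 0 0.1 0 0 0 0;0 0 0.2 0 0 0 0;0 0 0.2 0 0 0 0",
)

```text
time_s: 13.93
eef_pos: [523.1, 208.4, 24.2]
ee_rot: [-0.001, -0.034, 0.999, -0.005]
force: [-0.4, -38.9, 5.4]
grip_width: 0.0
grip_force: 19.5
```

Emit:
step_arm(
  commands="0 0 -0.8 0 0 0 0;0 0 -2 0 0 0 0;0 0 -2 -4 0 0 0;0 0 0 -8 0 0 0;0 0 3 -12 0 0 0;0 0 5 -16 0 0 0;0 0 7 -18 0 0 0;0 0 7 -18 0 0 0;0 0 7 -18 0 0 0",
)

```text
time_s: 14.68
eef_pos: [518.0, 284.9, 205.7]
ee_rot: [0.002, -0.035, 0.999, 0.001]
force: [-0.4, -0.5, -1.0]
grip_width: 0.001
grip_force: 0.0
```

```bash
python3 - <<'E'
from h import *
print(inF(tool()[0]))
W=camera_model("wrist");save("wrist","w5.png")
for d in trace("wrist","offcut_mid")[:1]:
  q,e=fitsil(W,d["mask"],OFFCUT,FW(-21,-70,0)[:2]+[.065]);print(d["score"],q,e,inF(q),q[2]-FQ[2])
d=trace("wrist","fence")[0]; print(fitsil(W,d["mask"],FENCE,FQ))
E
```

```text
[-19.56415799 -74.91617771]
0.76 [5.16074329e+02 2.88935508e+02 7.30274313e-02] 0.039729347814875554 [-21.19346557 -70.73063662] 0.007627431255016873
(array([ 929.26666667, -183.54444444,    1.53762222]), np.float64(1.0))
```

View pics/w5.png

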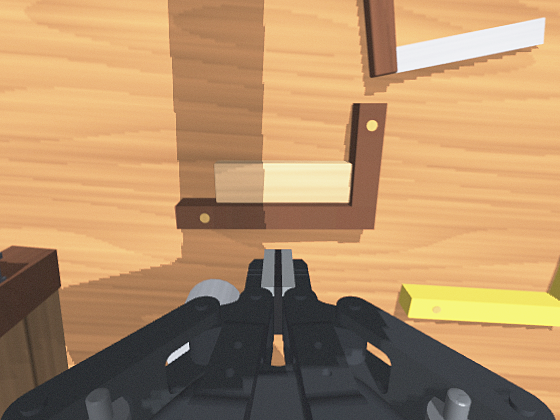

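```bash
python3 - <<'E'
from h import *
plan([560,-40,300],0.1)
E
```

```text
at [517.4 282.9 202.8] rows pose: [ -2.07 -32.51  -9.71] [-0.003 -0.002  1.537]
```

Emit:
step_arm(
  commands="1 0 0 -4 0 0 0;1 -0.5 -3 -8 0 0 0.1;1 -2 -32.5 -9.7 0 0 1.537;1 -2 -32.5 -9.7 0 0 1.537;1 -2 -32.5 -9.7 0 0 1.537;1 -2 -32.5 -9.7 0 0 1.537;1 -2 -32.5 -9.7 0 0 1.537;1 -2 -32.5 -9.7 0 0 1.537;1 -2 -32.5 -9.7 0 0 1.537;1 -2 -32.5 -9.7 0 0 1.537;1 -2 -32.5 -9.7 0 0 1.537;1 -2 -32.5 -9.7 0 0 1.537;1 -2 -32.5 -9.7 0 0 1.537;1 -2 -32.5 -9.7 0 0 1.537;1 -2 -32.5 -9.7 0 0 1.537;1 -2 -32.5 -9.7 0 0 1.537;1 -2 -32.5 -9.7 0 0 1.537;1 -2 -32.5 -9.7 0 0 1.537",
)

```text
time_s: 16.33
eef_pos: [559.5, -39.4, 300.9]
ee_rot: [-0.0, 0.67, 0.742, -0.0]
force: [0.6, -0.6, -0.1]
grip_width: 0.998
grip_force: 0.0
```

```bash
python3 - <<'E'
from h import *
print(tool()[0])
W=camera_model("wrist");save("wrist","w6.png");np.save("w6.npy",W,allow_pickle=True)
for l,z in [("stile",0),("bolt_handle",163),("bolt_nose",100),("keeper",0)]:
  for d in spot_point("wrist",l)[:2]: print(l,d["score"],np.round(d["xy"],1),atz(W,d["xy"],z).round(1))
for l in ("stile","keeper","bolt"):
  for d in trace("wrist",l)[:1]: print(l,d["score"],np.round(d["rect"]))
E
```

```text
[559.52113674 -39.39729431 300.93121386]
stile 0.64 [297.5 327. ] [ 617.8 -304.2    0. ]
bolt_handle 0.79 [319.  227.5] [598.8 -64.5 163. ]
bolt_nose 0.91 [324.  127.5] [599.7  20.1 100. ]
keeper 0.9 [332.7 134.8] [627.4   6.7   0. ]
stile 0.72 [325. 242.  72. 241.]
keeper 0.95 [329. 136.  46.  40.]
bolt 0.81 [315. 201.  39. 168.]
```

View pics/w6.png

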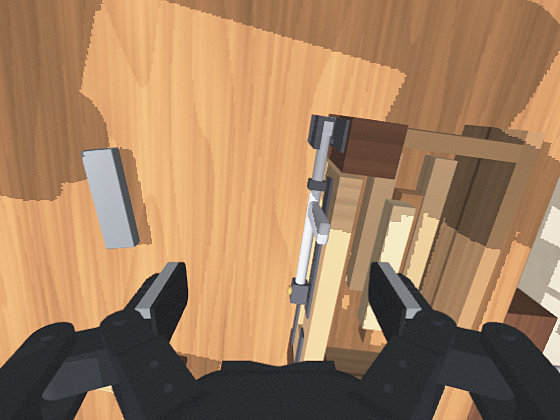

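```bash
python3 - <<'E'
from h import *
W=np.load("w6.npy",allow_pickle=True).item();W2=np.load("w2.npy",allow_pickle=True).item()
P=[(336,123),(408,125),(401,180),(329,174)];Q=[atz(W,p,140)[:2].round(1) for p in P];print("post",Q)
for a,b in((0,1),(3,2),(3,0),(2,1)):
  d=Q[b]-Q[a];print(a,b,np.hypot(*d).round(), (np.arctan2(d[1],d[0]) if a in(0,3) and b in(1,2) else np.arctan2(-d[0],d[1])).round(3))
print("leaf",[atz(W,p,135)[:2].round(1) for p in((327,183),(352,185),(304,358),(326,358))])
print("handle top",atz(W,(321,239),180).round(1),"nose",atz(W,(324,127),110).round(1))
im=cv2.imread("pics/w6.png")[100:370,230:430];cv2.imwrite("pics/c6.png",cv2.resize(im,None,fx=2.2,fy=2.2,interpolation=cv2.INTER_CUBIC))
E
```

```text
post [array([603.8,  27.2]), array([667.7,  31.9]), array([672.7, -18. ]), array([604.6, -19.2])]
0 1 64.0 0.073
3 2 68.0 0.018
3 0 46.0 0.017
2 1 50.0 0.1
leaf [array([605., -29.]), array([629.1, -28.5]), array([ 609.5, -238.3]), array([ 634.9, -235.6])]
handle top [599.  -68.3 180. ] nose [598.1  21.1 110. ]
```

View pics/c6.png

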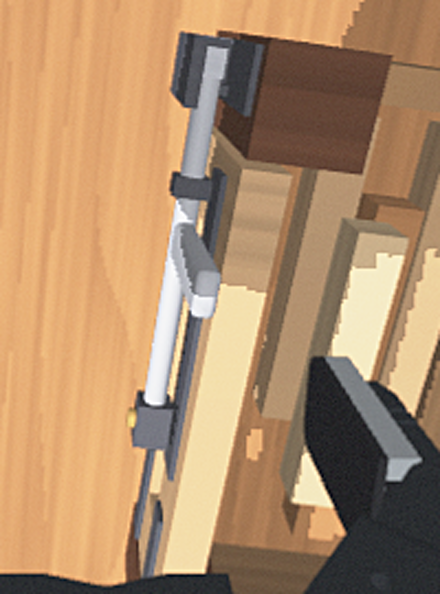

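```bash
python3 - <<'E'
from h import *
plan([598,-64,200],0.025)
E
```

```text
at [559.6 -39.2 301.3] rows pose: [-2.85  3.57 10.13] [0.    0.    0.076]
```

Emit:
step_arm(
  commands="1 -2.8 3.6 2 0 0 0.076;1 -2.8 3.6 6 0 0 0.076;1 -2.8 3.6 9 0 0 0.076;1 -2.8 3.6 10.1 0 0 0.076;1 -2.8 3.6 10.1 0 0 0.076;1 -2.8 3.6 10.1 0 0 0.076",
)

```text
time_s: 17.23
eef_pos: [598.6, -63.4, 201.8]
ee_rot: [0.001, 0.698, 0.716, 0.0]
force: [-0.8, -0.5, -0.5]
grip_width: 1.001
grip_force: 0.0
```

```bash
python3 - <<'E'
from h import *
W=camera_model("wrist");save("wrist","w7.png");W6=np.load("w6.npy",allow_pickle=True).item();np.save("w7.npy",W,allow_pickle=True)
for l,z in [("bolt_handle",163),("bolt_nose",100),("keeper",0)]:
  for d in spot_point("wrist",l)[:1]: print(l,d["score"],np.round(d["xy"],1),atz(W,d["xy"],z).round(1)); 
  if l=="bolt_handle": print(tri([(W,d["xy"]),(W6,(319,227.5))]))
  if l=="bolt_nose": print(tri([(W,d["xy"]),(W6,(324,127.5))]))
print(tool()[0],[np.round(proj(W,tool()[0]+[dx,0,-35]),1).tolist() for dx in(-5,0,5)])
E
```

```text
bolt_handle 0.59 [280.4 249.1] [599.6 -66.2 163. ]
[599.17653112 -65.12280781 163.51053109]
bolt_nose 0.73 [284.5  95.7] [600.6  19.6 100. ]
[600.69443366  19.79399191  93.07036527]
keeper 0.88 [307.6 110.9] [626.2   8.4   0. ]
[598.85937967 -63.48903272 202.45752375] [[270.4, 248.0], [279.3, 248.2], [288.1, 248.4]]
```

View pics/w7.png

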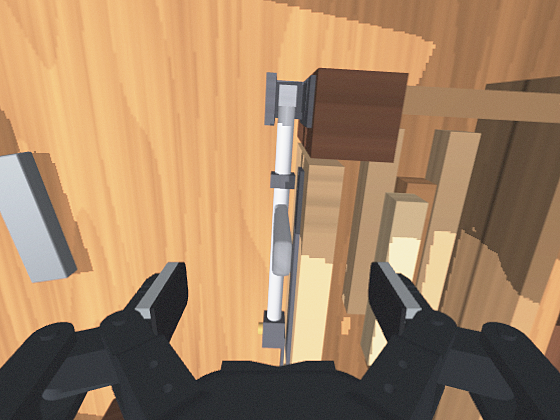

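Emit:
step_arm(
  commands="1 -0.15 0 1.5 0 0 0;1 -0.15 0 3 0 0 0;1 -0.15 0 3.9 0 0 0;1 -0.15 0 3.9 0 0 0;0.4 -0.15 0 3.9 0 0 0;0.4 -0.15 0 3.9 0 0 0;0.4 -0.15 0 3.9 0 0 0;0.4 -0.15 0 3.9 0 0 0;0.25 -0.15 0 3.9 0 0 0;0.25 -0.15 0 3.9 0 0 0;0.25 -0.15 0 3.9 0 0 0",
  newtons=30,
)

```text
time_s: 18.35
eef_pos: [598.4, -65.0, 161.4]
ee_rot: [0.0, 0.698, 0.716, 0.0]
force: [-0.5, 0.2, -0.5]
grip_width: 0.249
grip_force: 0.0
```

Emit:
step_arm(
  commands="0.18 0 0 0 0 0 0;0.18 0 0 0 0 0 0;0.16 0 0 0 0 0 0;0.14 0 0 0 0 0 0;0.14 0 0 0 0 0 0",
)

```text
time_s: 18.77
eef_pos: [598.6, -65.0, 161.4]
ee_rot: [0.0, 0.698, 0.716, 0.0]
force: [2.5, 0.9, -0.6]
grip_width: 0.136
grip_force: 1.4
```

Emit:
step_arm(
  commands="0.13 0 0.1 0 0 0 0;0 0 0.1 0 0 0 0;0 0 0.1 0 0 0 0;0 0 0.1 0 0 0 0;0 0 0.1 0 0 0 0",
)

```text
time_s: 19.18
eef_pos: [599.3, -64.9, 161.4]
ee_rot: [-0.0, 0.698, 0.716, 0.0]
force: [0.6, 0.3, 1.9]
grip_width: 0.118
grip_force: 29.4
```

Gripped cleanly. Lift while following the rocking.

Emit:
step_arm(
  commands="0 -0.1 0 -0.2 0 0.017 0;0 -0.2 0 -0.4 0 0.035 0;0 -0.3 0 -0.6 0 0.052 0;0 -0.4 0 -0.8 0 0.07 0;0 -0.5 0 -1.0 0 0.087 0;0 -0.6 0 -1.2 0 0.105 0;0 -0.6 0 -1.2 0 0.105 0;0 -0.6 0 -1.2 0 0.105 0",
)

```text
time_s: 19.85
eef_pos: [599.4, -71.3, 173.1]
ee_rot: [-0.038, 0.697, 0.715, 0.037]
force: [-0.6, 0.0, -3.3]
grip_width: 0.117
grip_force: 29.7
```

Emit:
step_arm(
  commands="0 -0.3 0 -0.03 0 0.004 0;0 -0.6 0 -0.06 0 0.008 0;0 -0.9 0 -0.1 0 0.012 0;0 -1.2 0 -0.13 0 0.016 0;0 -1.2 0 -0.13 0 0.016 0",
)

```text
time_s: 20.27
eef_pos: [599.8, -83.9, 173.5]
ee_rot: [-0.043, 0.697, 0.714, 0.042]
force: [-0.9, -1.1, -1.3]
grip_width: 0.118
grip_force: 32.1
```

Emit:
step_arm(
  commands="0 -0.3 0 -0.03 0 0.004 0;0 -0.6 0 -0.07 0 0.008 0;0 -0.9 0 -0.1 0 0.012 0;0 -1.2 0 -0.14 0 0.016 0;0 -1.5 0 -0.18 0 0.02 0;0 -1.8 0 -0.21 0 0.025 0;0 -2.1 0 -0.25 0 0.03 0;0 -2.4 0 -0.28 0 0.034 0;0 -2.7 0 -0.32 0 0.038 0;0 -3 0 -0.36 0 0.042 0;0 -3 0 -0.36 0 0.042 0",
)

```text
time_s: 21.18
eef_pos: [599.9, -114.2, 173.3]
ee_rot: [-0.059, 0.696, 0.713, 0.056]
force: [-7.6, -1.7, 1.4]
grip_width: 0.116
grip_force: 35.4
```

```bash
python3 - <<'E'
from h import *
W=camera_model("wrist");save("wrist","w8.png")
for l,z in [("bolt_handle",173),("bolt_nose",115)]:
  for d in spot_point("wrist",l)[:1]: print(l,d["score"],np.round(d["xy"],1),atz(W,d["xy"],z).round(1)); 
print(tool()[0],sense()["force"])
E
```

```text
bolt_handle 0.64 [276.6 285. ] [ 598.7 -116.3  173. ]
bolt_nose 0.9 [287.1  97. ] [602.4 -21.7 115. ]
[ 599.81470367 -113.9200548   173.10640922] [-7.38946037 -1.78771808  2.91951502]
```

View pics/w8.png

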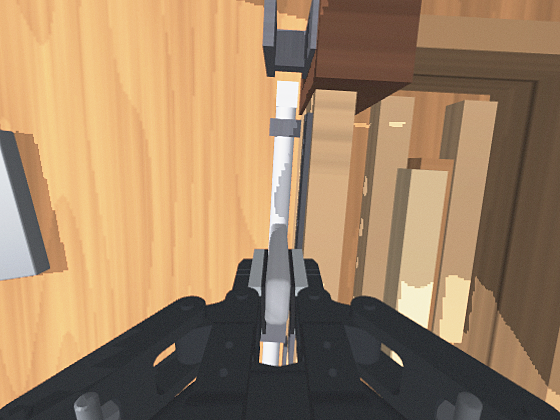

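```bash
python3 - <<'E'
from h import *
p,r=tool();o=np.array([625,-300,p[2]])
for f in np.arange(.03,.301,.03):
    Q=R.from_rotvec([0,0,f]);X=o+Q.apply(p-o)
    print(f.round(2),(r.inv().apply(X-p)/10).round(2),(r.inv()*Q*r).as_rotvec().round(3))
E
```

```text
0.03 [-0.07 -0.56 -0.01] [ 0.005 -0.    -0.03 ]
0.06 [-0.16 -1.12 -0.02] [ 0.01  -0.    -0.059]
0.09 [-0.26 -1.67 -0.04] [ 0.015 -0.    -0.089]
0.12 [-0.38 -2.22 -0.06] [ 0.019 -0.    -0.118]
0.15 [-0.51 -2.77 -0.08] [ 0.024 -0.    -0.148]
0.18 [-0.66 -3.31 -0.1 ] [ 0.029 -0.    -0.178]
0.21 [-0.83 -3.85 -0.13] [ 0.034 -0.    -0.207]
0.24 [-1.01 -4.38 -0.16] [ 0.039 -0.    -0.237]
0.27 [-1.21 -4.9  -0.19] [ 0.044 -0.001 -0.266]
0.3 [-1.42 -5.42 -0.22] [ 0.049 -0.001 -0.296]
```

Emit:
step_arm(
  commands="0 -0.03 -0.3 0 0.002 0 -0.015;0 -0.07 -0.56 -0.01 0.005 0 -0.03;0 -0.16 -1.12 -0.02 0.01 0 -0.06;0 -0.16 -1.12 -0.02 0.01 0 -0.06",
  newtons=40,
)

```text
time_s: 21.67
eef_pos: [589.0, -115.5, 173.4]
ee_rot: [-0.06, 0.673, 0.735, 0.055]
force: [-0.3, -1.5, 1.8]
grip_width: 0.114
grip_force: 41.5
```

Emit:
step_arm(
  commands="0 -0.07 -0.56 -0.01 0.005 0 -0.03;0 -0.16 -1.12 -0.02 0.01 0 -0.06;0 -0.26 -1.67 -0.04 0.015 0 -0.09;0 -0.38 -2.22 -0.06 0.019 0 -0.118;0 -0.51 -2.77 -0.08 0.024 0 -0.148;0 -0.66 -3.31 -0.1 0.029 0 -0.178;0 -0.83 -3.85 -0.13 0.034 0 -0.207;0 -1.01 -4.38 -0.16 0.039 0 -0.237;0 -1.01 -4.38 -0.16 0.039 0 -0.237;0 -1.01 -4.38 -0.16 0.039 0 -0.237;0 -1.01 -4.38 -0.16 0.039 0 -0.237",
)

```text
time_s: 22.58
eef_pos: [547.1, -129.0, 173.3]
ee_rot: [-0.066, 0.582, 0.809, 0.048]
force: [-0.4, 0.3, 3.0]
grip_width: 0.115
grip_force: 43.0
```

```bash
python3 - <<'E'
from h import *
s=sense();print(s["eef_pos"],s["force"],s["grip_force"],s["grip_width"])
W=camera_model("wrist");a=save("wrist","w9.png");b=save("top","t9.png");T=camera_model("top")
for l,z in [("bolt_handle",173),("bolt_nose",115)]:
  for d in spot_point("wrist",l)[:1]: print(l,d["score"],np.round(d["xy"],1),atz(W,d["xy"],z).round(1))
for d in trace("top","offcut_mid"):
  q,e=fitsil(T,d["mask"],OFFCUT,[*atz(T,d["rect"][:2],20)[:2],.1]);print(d["score"],inF(q),q[2]-FQ[2],e)
c=np.hstack([a,cv2.resize(b[80:290,100:440],(680,420))]);cv2.imwrite("pics/c9.png",cv2.resize(c,(800,271))[:,:,::-1])
E
```

```text
[ 547.07773973 -128.95779072  173.33479693] [-0.40506748  0.31385676  3.03150866] 43.0056036519818 0.11544753977718336
bolt_handle 0.87 [276.6 282.5] [ 546. -130.  173.]
bolt_nose 0.73 [287.5  91.6] [521.3 -36.7 115. ]
0.72 [-21.64581211 -67.24401698] -0.00247179944701649 0.08222128179809095
```

View pics/c9.png

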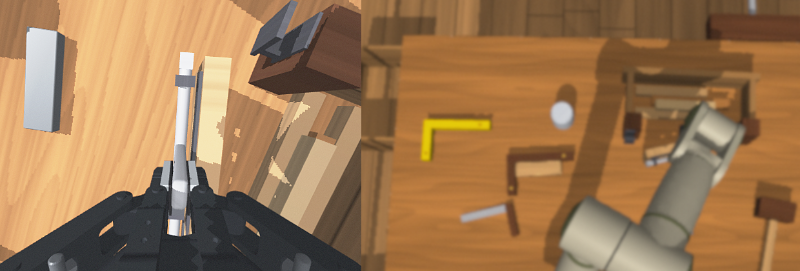

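```bash
python3 -c "
from h import *
print(finish_job())"
```

```text
the job is handed in; nothing more can be done
None
```

The job is handed in at about 23 s, but the judge's result was not shown. By my last measurements the offcut is flush and square in the fence corner, the bolt is drawn about 40 mm, and the gripper holds the gate open at about 0.29 rad.

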